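# Index a parts carousel under a chute and tip in two kinds of parts

### The job

Put the parts waiting in the two tipping pans away into the parts carousel: turn the carousel until the compartment that already holds a hex nut is under the chute and tip the nut pan so that both nuts drop in, and do the same with the bush pan and the compartment that already holds a flanged bush. Do not touch the nuts and bushes themselves, leave both pans down again and the other things on the table where they are.

Things in the scene. Friction and masses are not known exactly. Their poses are not given: they have to be found in the camera images.
- station: Fixed grey base plate, 385 x 220 x 12 mm, which may stand turned. Origin on the carousel's axis at table height (heights are above the table); +x points from that axis to the chute, +y to the left pan. The chute is a square steel funnel with its axis at x = 90 mm, held by a column 30 mm square at x = 190 mm, 190 mm tall. A pan hangs on its left and right side.
- chute_mouth (a point): Centre of the funnel's lower mouth: 54 mm square inside, 85 mm high, 18 mm above the compartment walls. The funnel's top is 96 (station y) x 80 mm outside, 165 mm high; cheeks at station x = 52 and 128 mm and a plate in the middle that parts the left and right side reach 208 mm.
- carousel (a joint): Carousel angle, rad, 0 at the start, positive anticlockwise from above. It turns endlessly; 0.3 N m of friction makes it stay where it is left. Six steel pins, 12 mm across, tops 115 mm high, stand at radius 142 mm at the outer ends of the six walls: push them to turn it. They pass outside the funnel and under the pans.
- sector0: Compartment 0 of six: origin on the carousel's axis at the floor (32 mm high); x along the wall on its clockwise side; it spans 0 to 60 degrees anticlockwise from x, radius 34 (hub) to 125 mm. Black disc 304 mm across, walls 4 mm thick, tops 67 mm high. Five compartments hold a sample each: hex nut, flanged bush, square block, disc, angle bracket, all steel.
- sector1: Compartment 1: frame like sector0's, 60 degrees anticlockwise of it.
- sector2: Compartment 2: frame like sector0's, 120 degrees anticlockwise of it.
- sector3: Compartment 3: frame like sector0's, 180 degrees anticlockwise of it.
- sector4: Compartment 4: frame like sector0's, 240 degrees anticlockwise of it.
- sector5: Compartment 5: frame like sector0's, 300 degrees anticlockwise of it.
- pan_left (a joint): Tilt of the left pan, rad: 0 level, 1.15 fully tipped. Open steel pan 56 mm wide, 74 mm long, floor 175 mm high, walls 24 mm, holding the two nuts; hinged at its open edge, 45 mm from the funnel's axis on the station's +y side (hinge along station x, 175 mm high). A light spring (under 0.2 N m) brings it back level. Parts slide out from about 0.7 rad; tip to 1 rad or more.
- pan_right (a joint): Tilt of the right pan, the mirror image of the left one on the station's -y side; it holds the two bushes.
- pan_left_lever (a point): Top of the left pan's lever, on its outer face: an upright steel plate with a black grip, 30 mm wide (station x), 4 mm thick, at the pan's outer end, rising from the pan's floor to 280 mm height, its outer face 78 mm beyond the hinge line. Pushing this face towards the funnel tips the pan.
- pan_right_lever (a point): Top of the right pan's lever, on its outer face; mirror image of the left one: push it towards the funnel (station +y).
- nut1_c (a point): M16 hexagon nut, plain steel, 24 mm across flats, 28 mm across corners, 13 mm thick, with a hole; point at its centre. In the left pan.
- nut2_c (a point): M16 hexagon nut, plain steel, 24 mm across flats, 28 mm across corners, 13 mm thick, with a hole; point at its centre. In the left pan.
- bush1_c (a point): flanged bush, plain steel: 19 mm body, 29 mm flange 5 mm thick at its lower end, 20 mm tall; point at its centre. In the right pan.
- bush2_c (a point): flanged bush, plain steel: 19 mm body, 29 mm flange 5 mm thick at its lower end, 20 mm tall; point at its centre. In the right pan.
- sample_nut_c (a point): M16 hexagon nut, plain steel, 24 mm across flats, 28 mm across corners, 13 mm thick, with a hole; point at its centre. Lies in the compartment for nuts.
- sample_bush_c (a point): flanged bush, plain steel: 19 mm body, 29 mm flange 5 mm thick at its lower end, 20 mm tall; point at its centre. Stands in the compartment for bushes.
- carton: Small cardboard carton, 85 x 65 x 90 mm, beside the carousel. A bystander to leave alone; origin at the centre of its underside.
- jar: Closed jar, 60 mm across, 110 mm tall. A bystander to leave alone; origin at the centre of its underside.
- tote: Small open black tote, 120 x 90 x 60 mm. A bystander to leave alone; origin at the centre of its underside.
- tape: Roll of tape, 90 mm across, 45 mm tall. A bystander to leave alone; origin at the centre of its underside.
- driver: Screwdriver lying on the table, 200 mm long. A bystander to leave alone; origin at the centre of its underside.

How it is judged (in metres and radians):
At the end, for the whole second after the job is handed in: Both nuts lie in the sample nut's compartment and both bushes in the sample bush's, centres within its walls and under 72 mm high; they (0.05 m/s) and the carousel (0.05 rad/s) are at rest, and both pans are back down (under 0.1 rad) (((y of each of nut1_c, nut2_c, sample_nut_c in the frame of sector0 above 0 m and y of each of nut1_c, nut2_c, sample_nut_c in the frame of sector1 below 0 m) or (y of each of nut1_c, nut2_c, sample_nut_c in the frame of sector1 above 0 m and y of each of nut1_c, nut2_c, sample_nut_c in the frame of sector2 below 0 m) or (y of each of nut1_c, nut2_c, sample_nut_c in the frame of sector2 above 0 m and y of each of nut1_c, nut2_c, sample_nut_c in the frame of sector3 below 0 m) or (y of each of nut1_c, nut2_c, sample_nut_c in the frame of sector3 above 0 m and y of each of nut1_c, nut2_c, sample_nut_c in the frame of sector4 below 0 m) or (y of each of nut1_c, nut2_c, sample_nut_c in the frame of sector4 above 0 m and y of each of nut1_c, nut2_c, sample_nut_c in the frame of sector5 below 0 m) or (y of each of nut1_c, nut2_c, sample_nut_c in the frame of sector5 above 0 m and y of each of nut1_c, nut2_c, sample_nut_c in the frame of sector0 below 0 m)) and ((y of each of bush1_c, bush2_c, sample_bush_c in the frame of sector0 above 0 m and y of each of bush1_c, bush2_c, sample_bush_c in the frame of sector1 below 0 m) or (y of each of bush1_c, bush2_c, sample_bush_c in the frame of sector1 above 0 m and y of each of bush1_c, bush2_c, sample_bush_c in the frame of sector2 below 0 m) or (y of each of bush1_c, bush2_c, sample_bush_c in the frame of sector2 above 0 m and y of each of bush1_c, bush2_c, sample_bush_c in the frame of sector3 below 0 m) or (y of each of bush1_c, bush2_c, sample_bush_c in the frame of sector3 above 0 m and y of each of bush1_c, bush2_c, sample_bush_c in the frame of sector4 below 0 m) or (y of each of bush1_c, bush2_c, sample_bush_c in the frame of sector4 above 0 m and y of each of bush1_c, bush2_c, sample_bush_c in the frame of sector5 below 0 m) or (y of each of bush1_c, bush2_c, sample_bush_c in the frame of sector5 above 0 m and y of each of bush1_c, bush2_c, sample_bush_c in the frame of sector0 below 0 m)) and height (world z) of each of nut1_c, nut2_c, bush1_c, bush2_c, sample_nut_c, sample_bush_c below 0.072 m and horizontal distance between each of nut1_c, nut2_c, bush1_c, bush2_c, sample_nut_c, sample_bush_c and sector0 below 0.13 m and linear speed of each of nut1, nut2, bush1, bush2 below 0.05 m/s and value of joint each of pan_left, pan_right below 0.1 rad and velocity of joint carousel between -0.05 and 0.05 rad/s); the robot touches nothing.
It fails at once if a nut or a bush is touched by the robot (contact force between any of the fingers, the arm and nut1 above 0.3 N or contact force between any of the fingers, the arm and nut2 above 0.3 N or contact force between any of the fingers, the arm and bush1 above 0.3 N or contact force between any of the fingers, the arm and bush2 above 0.3 N or contact force between any of the fingers, the arm and sample_nut above 0.3 N or contact force between any of the fingers, the arm and sample_bush above 0.3 N).
It fails at once if a bystander on the table is pushed more than 30 mm or knocked over (distance of any of carton, jar, tote, tape, driver from where it was at the start of the episode above 0.03 m or angle between any of carton, jar, tote, tape's own z axis and vertical above 0.5 rad).
It also fails if it takes over 70 s, if anything falls off the work surface, if the arm or the gripper's body presses on something with over 40 N, if the wrist force passes 120 N, or if a joint passes its speed limit or range.

### The arm

A 6-joint arm with a two-finger parallel gripper is mounted at the origin on the work surface. World frame = base frame: x ahead of the robot, y to its left, z up, the work surface at z = 0. Lengths are in m, angles in degrees, forces in N, time in s.
With the tool pointing down it reaches from about 0.275 to 0.825 m from the base axis. Payload 4.9 kg.
Tool frame: the origin (TCP) lies midway between the tips of the shut fingers; the grasp point (between the pads) lies grasp_offset behind it (grasp_offset is the distance from the TCP to the grasp point, in m); z points along the fingers, y is the line along which they close (so a half turn about z gives the same grasp; the last joint's range is limited). The gripper opens to 85 mm and grips with 20 to 120 N. Pads are 22 mm wide; open, the fingers measure 114 mm over their backs; the gripper's body (76 mm by 85 mm) begins 54 mm behind the grasp point. The pads swing forward as they close: fully open they stand 13 mm farther back than shut.
Start: joints at [-7.689, 18.69, -11.035, 60.275, 0, 82.311], TCP at [0.55, 0, 0.231] pointing down, gripper open.
Joint ranges: [-152.03, 152.03], [-55.5, 102.48], [-74.3, 77.21], [-110.64, 120.58], [-84.22, 78.4], [-180, 180]. Speed limits (degrees/s): [147.25, 147.25, 180, 180, 180, 180].

### API

Orientations are given as a 3x3 rotation matrix whose columns are the frame's x, y, z axes.
In Python, from bench import get_obs, get_image, job_done, grasp_offset gives the robot as it stands.
- The arm moves only by the tool servo_tool, never from a script. Its argument "rows" is a list of rows, each a list of 3 entries, a list of its own where there are three numbers: the opening, from 0 (shut) to 1 (fully open), then the shift along the tool's x, y, z in mm, then the turn about the tool's z in degrees. In form: [[grip, [tx, ty, tz], roll], ...]. A call has 1 to 20 rows; each row is the pose to reach, as a shift and turn from the pose commanded when the call began, along the tool's axes at that moment; what a row does not reach only later rows make up. A row lasts 1/8 s, in which the tool goes at most 62.5 mm and 10.7 degrees, less where a joint would pass 70% of its speed; a pose out of reach is approached as far as the arm can. A call with a gripper value outside its range is refused whole. The fingers move at their own pace and stop on an object; "squeeze" is the grip in N (left out, the last holds). Time passes only in rows, so rows that repeat a pose let the fingers close. It gives the time, the measured TCP pose, the force, the opening and the grip force at its end, in the units of the state.
- get_obs(): the state, without advancing time (a new reading comes with each control period).
- get_image(name): name is "scene" or "side" or "wrist"; returns a dict with "frame" (384x512x3 uint8, red, green, blue), "fx", "fy", "cx", "cy" (pixels), "rvec" (rotation vector, rad) and "tvec" (3), from world to camera coordinates, as OpenCV has them. Camera axes: x right, y down, z forward; pixel columns grow to the right and rows downward; lengths in m; the calibration is good to about 2 mm. A picture is of the moment at which its call begins. There is no depth.
- job_done(): hands the job in; it is judged then, once.
The state is a dict: "clock": time; "joints": joint angles; "joint_vel": joint speeds; "joint_efforts": joint torques, N m; "position": TCP position; "orientation": TCP orientation; "wrist_force": force on the tool from outside, world axes, zero at the start; "torque": the same for the moment, N m; "gripper_width": opening from 0.0 (shut) to 1.0 (fully open); "finger_force": force on a finger pad.
Only numpy, scipy, OpenCV 4.12 (cv2) and the standard library are available. Lean on these libraries where they do the work, as an engineer would, in place of code of your own. Each camera call takes 0.05 s, during which the arm holds its last target. There are 200 camera calls.

## Working session

There is one attempt and no reset: what is moved stays moved. The work goes in short steps, Python scripts to look and compute and a tool call to move; the robot and the scene stay as the last step left them, time stands still between calls to the robot, and variables do not carry over. Pictures are saved under pics/ and viewed, at most 10 in all, crops included, and the job is handed in when it is done.

Besides the shell and the picture viewer there is one more tool, called after "Emit:" in YAML: its name, and indented under it one key for each argument. servo_tool: Moves the arm, as the interface text tells. Its arguments: {"type":"object","properties":{"rows":{"type":"array"},"squeeze":{"type":"number"}},"required":["rows"]}

```bash
mkdir -p pics
cat > h.py <<'E'
import numpy as np, cv2
from bench import *
def cam(n):
    d=get_image(n); d['R']=cv2.Rodrigues(np.array(d['rvec'],float))[0]; d['K']=np.array([[d['fx'],0,d['cx']],[0,d['fy'],d['cy']],[0,0,1.]]); return d
def ray(d,uv):
    t=np.array(d['tvec'],float).ravel(); o=-d['R'].T@t
    v=d['R'].T@np.linalg.inv(d['K'])@np.array([uv[0],uv[1],1.]); return o,v
def onz(d,uv,z):
    o,v=ray(d,uv); return o+v*(z-o[2])/v[2]
def proj(d,P):
    return cv2.projectPoints(np.array(P,float).reshape(-1,1,3),np.array(d['rvec'],float),np.array(d['tvec'],float),d['K'],None)[0].reshape(-1,2)
def save(d,name):
    cv2.imwrite('pics/'+name,d['frame'][:,:,::-1])
E
python3 - <<'E'
from h import *
a=cam('scene');b=cam('side');c=cam('wrist')
for d in(a,b,c):print(ray(d,(256,192))[0].round(3), ray(d,(256,192))[1].round(2))
im=np.vstack([np.hstack([a['frame'],b['frame']])])
import pickle
pickle.dump((a,b,c),open('v0.pkl','wb'))
save(c,'w0.png')
cv2.imwrite('pics/s0.png',cv2.resize(a['frame'][:,:,::-1],(800,600)));cv2.imwrite('pics/d0.png',cv2.resize(b['frame'][:,:,::-1],(800,600)))
o=get_obs();print(o['position'],o['orientation'],grasp_offset)
E
```

```text
[ 0.679 -0.805  1.148] [-0.1   0.61 -0.78]
[0.248 0.701 0.982] [ 0.27 -0.64 -0.72]
[0.549 0.067 0.374] [ 0.01 -0.27 -0.96]
[5.49580207e-01 6.51813873e-05 2.30687423e-01] [[-2.96008158e-06  9.99999190e-01 -1.27308058e-03]
 [ 9.99999982e-01  3.20281717e-06  1.90665902e-04]
 [ 1.90669825e-04 -1.27307999e-03 -9.99999171e-01]] 0.0187
```

View pics/s0.png

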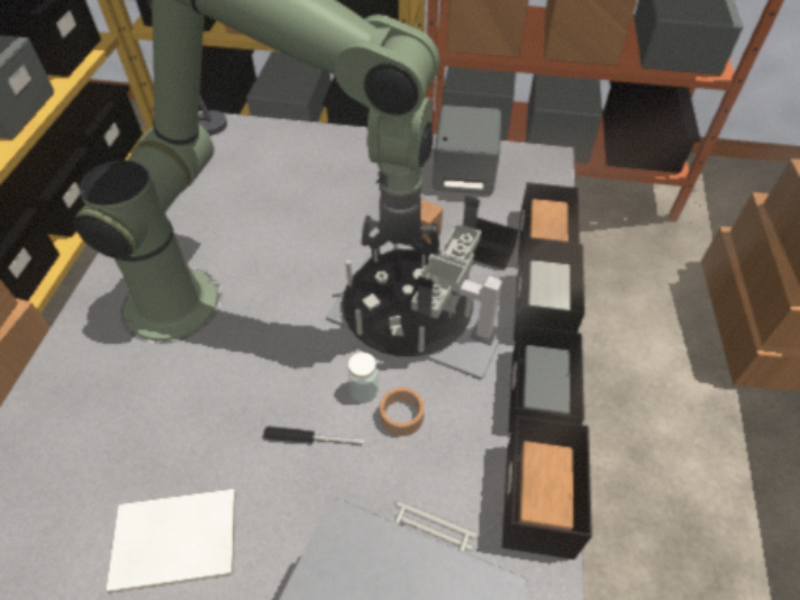

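View pics/d0.png

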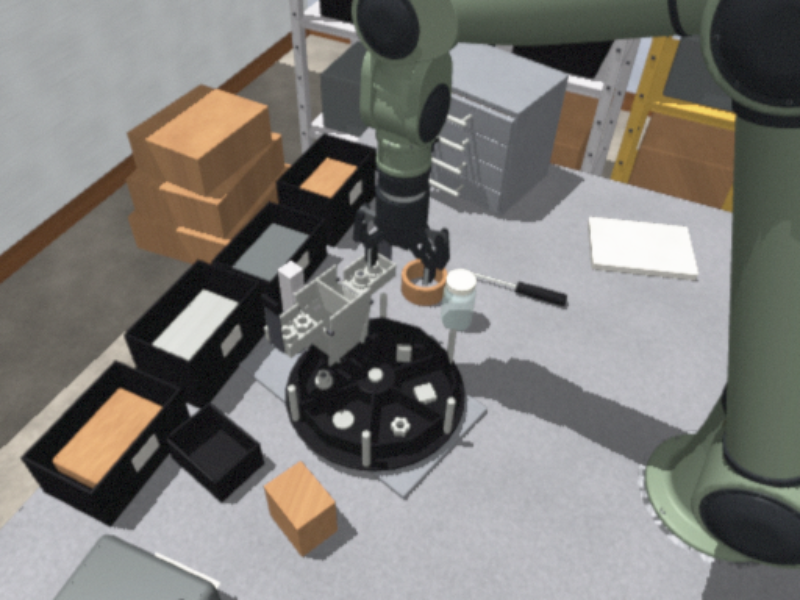

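The scene and side views show the carousel near the image centre. In the 800 px side view the hub is at (375,375), the pin tops at (293,387), (366,432) and (449,400), the nut sample at (400,425) and the bush at (323,380). I'll enlarge both.

Run:
```python
import pickle,cv2,numpy as np
a,b,c=pickle.load(open('v0.pkl','rb'))
A=a['frame'][120:250,205:345,::-1];B=b['frame'][150:320,150:310,::-1]
f=lambda x,s:cv2.resize(x,None,fx=s,fy=s,interpolation=cv2.INTER_CUBIC)
cv2.imwrite('pics/a1.png',f(A,4.5));cv2.imwrite('pics/b1.png',f(B,3.5))
```

```text
(no output)
```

View pics/a1.png

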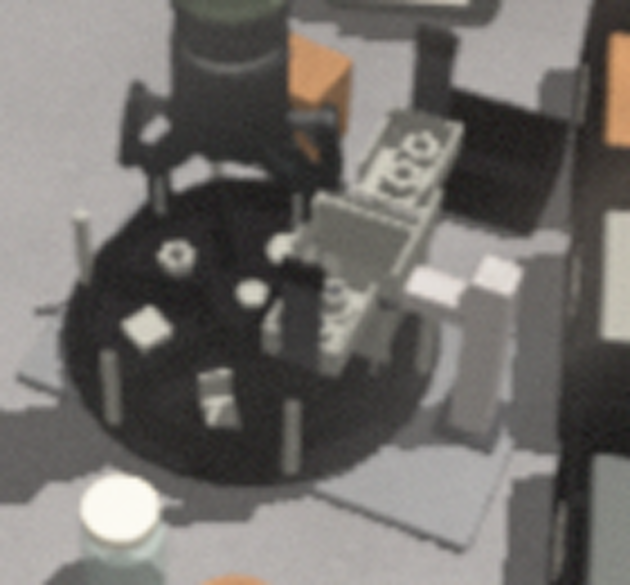

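View pics/b1.png

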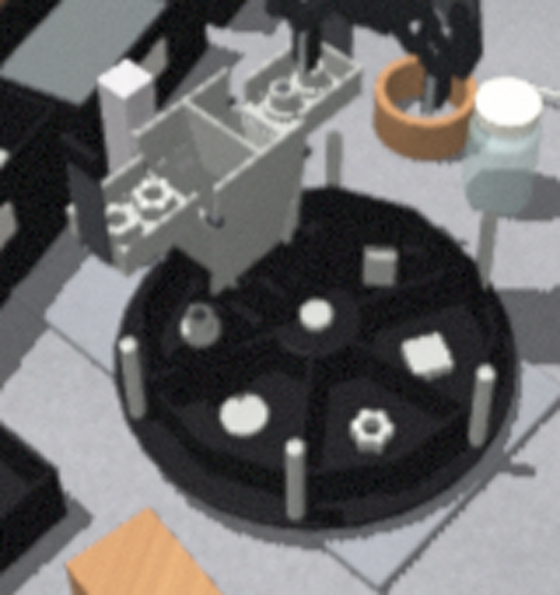

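```bash
cat > m.py <<'E'
from h import *
import pickle
from scipy.optimize import least_squares
a,b,c=pickle.load(open('v0.pkl','rb'))
fb=lambda x,y:(150+x/3.5-.36,150+y/3.5-.36); fa=lambda x,y:(205+x/4.5-.39,120+y/4.5-.39)
pb=[onz(b,fb(*p),.115)[:2] for p in[(128,343),(294,445),(485,372),(488,213),(334,137)]]
pa=[onz(a,fa(*p),.115)[:2] for p in[(82,216),(108,354),(291,405)]]
P=np.array(pb+pa)
r=least_squares(lambda q:np.hypot(*(P-q).T)-.142,[.55,0]);C=r.x
print(C,(r.fun*1e3).round(1)); print(np.degrees(np.arctan2(*(P-C).T[::-1])).round(1))
for n,d,uv in[('colB',b,fb(125,78)),('colA',a,fa(497,272))]:
    p=onz(d,uv,.19)[:2];print(n,p,np.hypot(*(p-C)),np.degrees(np.arctan2(*(p-C)[::-1])))
for n,uv,z in[('nut',(371,430),.045),('bush',(202,312),.052),('disc',(243,413),.04),('sq',(427,355),.045),('brk',(380,258),.05),('hub',(316,312),.07)]:
    p=onz(b,fb(*uv),z)[:2];print(n,p,np.hypot(*(p-C)),np.degrees(np.arctan2(*(p-C)[::-1])))
for n,d,uv,z in[('carton',b,fb(150,550),.09),('jar',b,fb(508,105),.11),('tape',b,fb(428,90),.045),('tote',b,fb(10,500),.06),('leverL top',a,fa(437,35),.28),('leverR top',a,fa(302,272),.28),('leverLB',b,fb(85,150),.28)]:
    print(n,onz(d,uv,z))
E
python3 m.py
```

```text
[0.55363906 0.07113118] [-1.2 -1.8 -0.1  1.5 -0.3 -0.8 -1.7 -2.6]
[  50.2  110.6  171.  -128.1  -69.9  170.2 -130.7  -70. ]
colB [0.73601151 0.01800509] 0.18995286724380567 -16.241131232814997
colA [0.73507949 0.02407309] 0.18744357174198228 -14.539774930693788
nut [0.48133146 0.12690226] 0.09131703664025557 142.35688880653024
bush [0.63760523 0.09211436] 0.08654831722512574 14.030868465444728
disc [0.57163003 0.15128583] 0.08214890157598721 77.3494360845768
sq [0.47136112 0.0490573 ] 0.08518753182954682 -164.98208217914706
brk [ 0.53983057 -0.01659916] 0.08881040505959757 -98.94479781956139
hub [0.55460098 0.06681724] 0.004419887817211183 -77.42982198832345
carton [0.55886524 0.29776454 0.09      ]
jar [ 0.4947453 -0.1608395  0.11     ]
tape [ 0.58242788 -0.21138669  0.045     ]
tote [0.67263025 0.29304667 0.06      ]
leverL top [0.67231431 0.16314722 0.28      ]
leverR top [ 0.60629348 -0.07351124  0.28      ]
leverLB [0.66916685 0.16262632 0.28      ]
```

Emit:
servo_tool:
  rows:
    - [0,[0,0,-50],8]
    - [0,[0,0,-50],15.3]
    - [0,[0,0,-50],15.3]
    - [0,[0,0,-50],15.3]
    - [0,[0,0,-50],15.3]
    - [0,[0,0,-50],15.3]

```text
clock: 0.9
position: [0.5498, 0.0, 0.2809]
orientation: [[0.263, 0.965, -0.001], [0.965, -0.263, 0.0], [-0.0, -0.001, -1.0]]
wrist_force: [0.5, -0.6, -0.1]
gripper_width: 0.0
finger_force: 0.0
```

```bash
cat >> h.py <<'E'
C=np.array([.5536,.0711]); th=np.radians(-15.3); ex=np.array([np.cos(th),np.sin(th)]); ey=np.array([-ex[1],ex[0]])
def st(p): q=np.array(p[:2])-C; return np.array([q@ex,q@ey])*1e3
def where():
    o=get_obs(); print(o['clock'],'station xy mm',st(o['position']).round(1),'z',round(o['position'][2]*1e3,1),'w',o['gripper_width'],'F',np.round(o['wrist_force'],1),'yaw',np.degrees(np.arctan2(o['orientation'][1][1],o['orientation'][0][1])).round(2))
E
python3 -c "
from h import *
where()"
```

```text
0.9 station xy mm [ 15.1 -69.6] z 280.9 w 0.00049408759555273 F [ 0.5 -0.6 -0.1] yaw -15.27
```

Emit:
servo_tool:
  rows:
    - [0,[10,-50,0],0]
    - [0,[20,-100,20],0]
    - [0,[20,-147,60],0]
    - [0,[20,-147,110],0]
    - [0,[20,-147,160],0]
    - [0,[20,-147,191],0]
    - [0,[20,-147,191],0]
    - [0,[20,-147,191],0]

```text
clock: 1.9
position: [0.4144, 0.058, 0.0913]
orientation: [[0.264, 0.965, 0.001], [0.965, -0.264, -0.0], [0.0, 0.001, -1.0]]
wrist_force: [0.3, 0.6, 0.4]
gripper_width: 0.001
finger_force: 0.0
```

Emit:
servo_tool:
  rows:
    - [0,[8,0,0],0]
    - [0,[16,0,0],0]
    - [0,[24,0,0],0]
    - [0,[32,0,0],0]
    - [0,[40,0,0],0]
    - [0,[48,0,0],0]
    - [0,[56,0,0],0]
    - [0,[64,0,0],0]
    - [0,[72,0,0],0]
    - [0,[80,0,0],0]
    - [0,[86,0,0],0]
    - [0,[92,0,0],0]
    - [0,[97,0,0],0]
    - [0,[100,0,0],0]
    - [0,[100,0,0],0]
    - [0,[100,0,0],0]

```text
clock: 3.9
position: [0.4391, 0.1552, 0.0901]
orientation: [[0.263, 0.965, -0.001], [0.965, -0.263, 0.002], [0.002, -0.002, -1.0]]
wrist_force: [0.2, -0.1, -0.5]
gripper_width: -0.005
finger_force: 0.0
```

Run:
```python
from h import *
where()
import pickle
b=cam('side');pickle.dump(b,open('v1.pkl','wb'))
cv2.imwrite('pics/b2.png',cv2.resize(b['frame'][150:320,150:310,::-1],None,fx=3.5,fy=3.5,interpolation=cv2.INTER_CUBIC))
```

```text
3.9 station xy mm [-132.6   51. ] z 90.1 w -0.004727299911312633 F [ 0.2 -0.1 -0.5] yaw -15.27
```

View pics/b2.png

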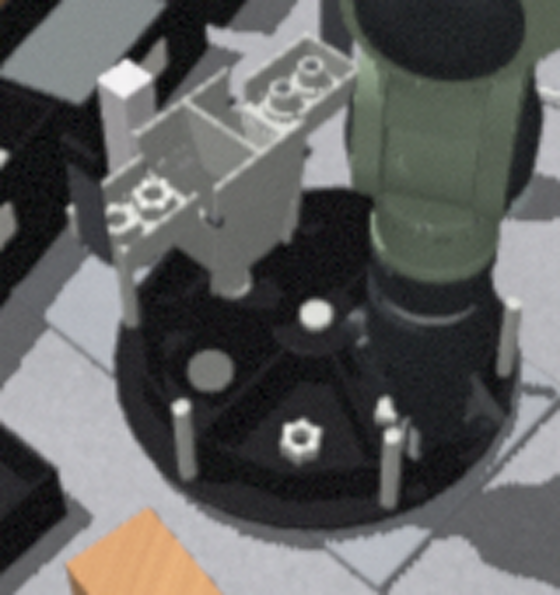

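The turn worked. Pin tops are now at (182,405), (391,432) and (512,303) in the crop, and the bush is under the chute. I'll check the angle.

Run:
```python
from h import *
import pickle
b=pickle.load(open('v1.pkl','rb'))
for x,y in[(182,407),(391,434),(512,305)]:
    s=st(onz(b,(150+x/3.5-.36,150+y/3.5-.36),.115)); print(s.round(1),np.degrees(np.arctan2(s[1],s[0])).round(1))
```

```text
[ -6.5 140.9] 92.6
[-124.4   65.2] 152.3
[-120.6  -74.2] -148.4
```

Emit:
servo_tool:
  rows:
    - [0,[3,0,0],0]
    - [0,[6,0,0],0]
    - [0,[6,0,0],0]
    - [0,[6,0,0],0]
    - [0,[-15,0,0],0]
    - [0,[-15,0,-50],0]
    - [0,[-15,0,-100],0]
    - [0,[-25,20,-150],0]
    - [0,[-55,60,-200],0]
    - [0,[-95,90,-235],0]
    - [0,[-130,120,-235],0]
    - [0,[-165,150,-235],0]
    - [0,[-200,190,-235],0]
    - [0,[-216,223,-235],0]
    - [0,[-216,223,-200],0]
    - [0,[-216,223,-175],0]
    - [0,[-216,223,-175],0]
    - [0,[-216,223,-175],0]

```text
clock: 6.2
position: [0.5985, -0.1125, 0.2664]
orientation: [[0.264, 0.965, 0.001], [0.965, -0.264, 0.0], [0.0, 0.001, -1.0]]
wrist_force: [1.1, 0.1, 0.6]
gripper_width: -0.001
finger_force: 0.0
```

Run:
```python
from h import *
where()
import pickle
b=cam('side');a=cam('scene');pickle.dump((a,b),open('v2.pkl','wb'))
f=lambda x,s:cv2.resize(x,None,fx=s,fy=s,interpolation=cv2.INTER_CUBIC)
A=f(a['frame'][100:250,215:345,::-1],3);B=f(b['frame'][140:310,150:310,::-1],450/170)
cv2.imwrite('pics/c3.png',np.hstack([A,B[:450,:400]]))
```

```text
6.2 station xy mm [  91.7 -165.2] z 266.4 w -0.0010729194644443839 F [1.1 0.1 0.6] yaw -15.28
```

View pics/c3.png

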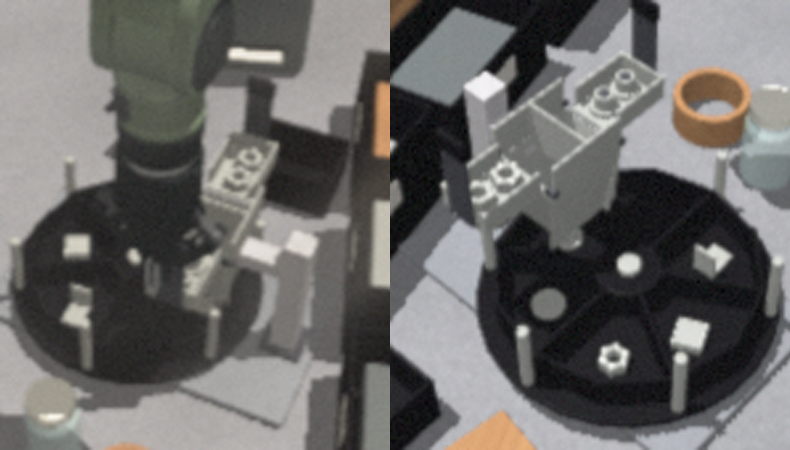

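Emit:
servo_tool:
  rows:
    - [0,[15,0,0],0]
    - [0,[30,0,0],0]
    - [0,[42,0,-8],0]
    - [0,[54,0,-14],0]
    - [0,[66,0,-19],0]
    - [0,[78,0,-23],0]
    - [0,[90,0,-27],0]
    - [0,[102,0,-28],0]
    - [0,[114,0,-28],0]
    - [0,[126,0,-27],0]
    - [0,[138,0,-25],0]
    - [0,[148,0,-22],0]
    - [0,[157,0,-19],0]
    - [0,[157,0,-19],0]
    - [0,[157,0,-19],0]
    - [0,[157,0,-19],0]
    - [0,[157,0,-19],0]
    - [0,[157,0,-19],0]
    - [0,[157,0,-19],0]
    - [0,[157,0,-19],0]

```text
clock: 8.8
position: [0.6398, 0.0391, 0.2848]
orientation: [[0.264, 0.965, 0.001], [0.965, -0.264, 0.001], [0.001, 0.001, -1.0]]
wrist_force: [0.9, 1.9, 5.0]
gripper_width: 0.001
finger_force: 2.2
```

Run:
```python
from h import *
import pickle
where()
a,b=pickle.load(open('v2.pkl','rb'))
for x,y in[(134,329),(290,358),(385,263)]:
    s=st(onz(b,(150+x/2.647-.3,140+y/2.647-.3),.115)); print(s.round(1),np.degrees(np.arctan2(s[1],s[0])).round(1))
b=cam('side');a=cam('scene')
f=lambda x,s:cv2.resize(x,None,fx=s,fy=s,interpolation=cv2.INTER_CUBIC)
A=f(a['frame'][100:250,215:345,::-1],3);B=f(b['frame'][140:310,150:310,::-1],450/170)
cv2.imwrite('pics/c4.png',np.hstack([A,B[:450,:400]]))
```

```text
8.8 station xy mm [91.5 -8.1] z 284.8 w 0.0008835195747226454 F [0.9 1.9 5. ] yaw -15.3
[ -0.4 139.1] 90.2
[-123.1   71.1] 150.0
[-123.3  -67.2] -151.4
```

View pics/c4.png

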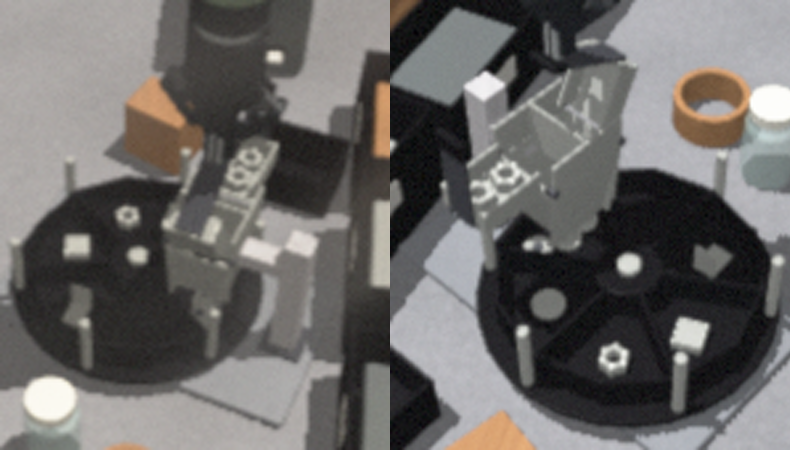

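Emit:
servo_tool:
  rows:
    - [0,[-10,0,-4],0]
    - [0,[-22,0,-7],0]
    - [0,[-34,0,-9],0]
    - [0,[-46,0,-9],0]
    - [0,[-58,0,-9],0]
    - [0,[-70,0,-8],0]
    - [0,[-82,0,-3],0]
    - [0,[-94,0,1],0]
    - [0,[-106,0,6],0]
    - [0,[-116,0,12],0]
    - [0,[-126,0,18],0]
    - [0,[-140,0,18],0]
    - [0,[-157,0,18],0]
    - [0,[-157,0,-30],0]
    - [0,[-157,-50,-50],0]
    - [0,[-157,-100,-50],0]
    - [0,[-120,-150,-50],0]
    - [0,[-90,-200,-50],0]
    - [0,[-90,-200,-50],0]

```text
clock: 11.28
position: [0.4204, 0.0063, 0.3352]
orientation: [[0.261, 0.965, 0.001], [0.965, -0.261, 0.0], [0.001, 0.001, -1.0]]
wrist_force: [0.5, 0.0, -0.0]
gripper_width: -0.004
finger_force: 0.0
```

Run:
```python
from h import *
where()
b=cam('side');a=cam('scene')
f=lambda x,s:cv2.resize(x,None,fx=s,fy=s,interpolation=cv2.INTER_CUBIC)
A=f(a['frame'][100:250,215:345,::-1],3);B=f(b['frame'][140:310,150:310,::-1],450/170)
cv2.imwrite('pics/c5.png',np.hstack([A,B[:450,:400]]))
```

```text
11.275 station xy mm [-111.4  -97.7] z 335.2 w -0.0037038580235115664 F [ 0.5  0.  -0. ] yaw -15.12
```

View pics/c5.png

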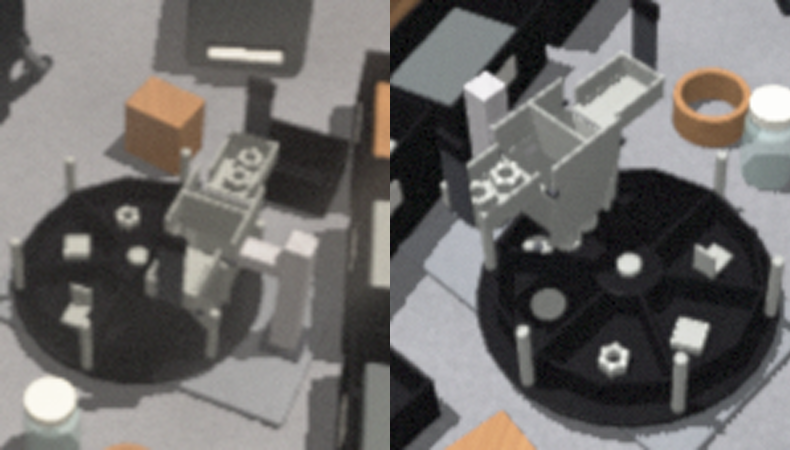

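Emit:
servo_tool:
  rows:
    - [0,[0,-21,50],0]
    - [0,[0,-21,100],0]
    - [0,[0,-21,150],0]
    - [0,[0,-21,200],0]
    - [0,[0,-21,245],0]
    - [0,[0,-21,245],0]
    - [0,[0,-21,245],0]

```text
clock: 12.25
position: [0.404, 0.0095, 0.0903]
orientation: [[0.265, 0.964, 0.001], [0.964, -0.265, -0.0], [0.0, 0.001, -1.0]]
wrist_force: [-0.6, 0.3, -0.4]
gripper_width: -0.002
finger_force: 0.0
```

```bash
python3 -c "
from h import *
where()"
```

```text
12.25 station xy mm [-128.   -98.9] z 90.3 w -0.0019548950897756664 F [-0.6  0.3 -0.4] yaw -15.35
```

Emit:
servo_tool:
  rows:
    - [0,[10,-4,0],0]
    - [0,[20,-4,0],0]
    - [0,[30,-4,0],0]
    - [0,[40,-4,0],0]
    - [0,[50,-4,0],0]
    - [0,[60,-4,0],0]
    - [0,[70,-4,0],0]
    - [0,[80,-4,0],0]
    - [0,[90,-4,0],0]
    - [0,[100,-4,0],0]
    - [0,[110,-4,0],0]
    - [0,[120,-4,0],0]
    - [0,[130,-4,0],0]
    - [0,[140,-4,0],0]
    - [0,[147,-4,0],0]
    - [0,[152,-4,0],0]
    - [0,[155,-4,0],0]
    - [0,[155,-4,0],0]

```text
clock: 14.5
position: [0.4386, 0.1615, 0.0889]
orientation: [[0.263, 0.965, -0.002], [0.965, -0.263, 0.001], [0.001, -0.002, -1.0]]
wrist_force: [0.5, 0.6, -0.1]
gripper_width: 0.002
finger_force: 0.6
```

Emit:
servo_tool:
  rows:
    - [0,[-10,0,0],0]
    - [0,[-12,0,-50],0]
    - [0,[-40,0,-80],0]
    - [0,[-95,0,-80],0]
    - [0,[-150,0,-80],0]
    - [0,[-155,0,-80],0]
    - [0,[-155,0,-40],0]
    - [0,[-155,0,0],0]
    - [0,[-155,0,0],0]
    - [0,[-155,0,0],0]

```text
clock: 15.75
position: [0.3993, 0.0116, 0.0902]
orientation: [[0.263, 0.965, 0.001], [0.965, -0.263, 0.0], [0.0, 0.001, -1.0]]
wrist_force: [0.3, 0.2, 0.8]
gripper_width: 0.002
finger_force: 0.0
```

Emit:
servo_tool:
  rows:
    - [0,[10,0,0],0]
    - [0,[20,0,0],0]
    - [0,[30,0,0],0]
    - [0,[40,0,0],0]
    - [0,[50,0,0],0]
    - [0,[60,0,0],0]
    - [0,[70,0,0],0]
    - [0,[80,0,0],0]
    - [0,[90,0,0],0]
    - [0,[100,0,0],0]
    - [0,[110,0,0],0]
    - [0,[120,0,0],0]
    - [0,[130,0,0],0]
    - [0,[140,0,0],0]
    - [0,[147,0,0],0]
    - [0,[152,0,0],0]
    - [0,[155,0,0],0]
    - [0,[155,0,0],0]

```text
clock: 18.0
position: [0.4386, 0.1615, 0.0889]
orientation: [[0.263, 0.965, -0.002], [0.965, -0.263, 0.001], [0.001, -0.002, -1.0]]
wrist_force: [-1.0, 0.1, 0.1]
gripper_width: -0.002
finger_force: 0.6
```

Run:
```python
from h import *
where()
b=cam('side');a=cam('scene')
f=lambda x,s:cv2.resize(x,None,fx=s,fy=s,interpolation=cv2.INTER_CUBIC)
A=f(a['frame'][100:250,215:345,::-1],3);B=f(b['frame'][140:310,150:310,::-1],450/170)
cv2.imwrite('pics/c6.png',np.hstack([A,B[:450,:400]]))
```

```text
18.0 station xy mm [-134.8   56.9] z 88.9 w -0.001606031986285749 F [-1.   0.1  0.1] yaw -15.26
```

View pics/c6.png

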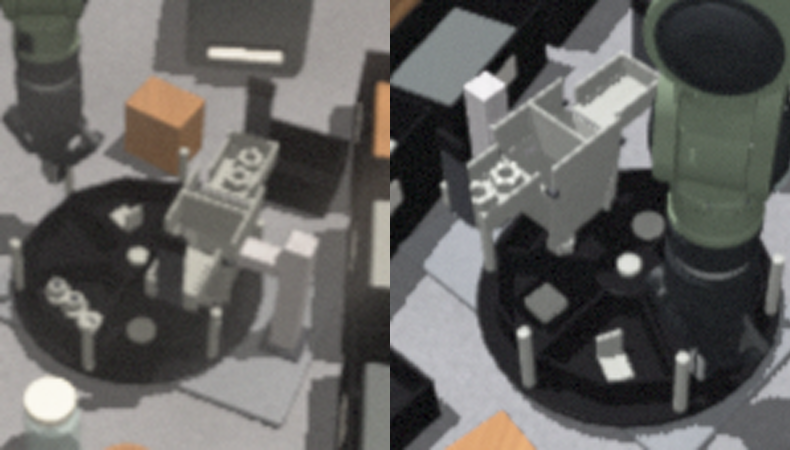

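All three bushes sit together in one compartment (scene crop about (58,290), (75,302), (90,320)). The pins are back in the same aligned positions, with the nut compartment under the chute. Next is the nut pan.

Emit:
servo_tool:
  rows:
    - [0,[-15,0,0],0]
    - [0,[-15,0,-50],0]
    - [0,[-15,0,-100],0]
    - [0,[-5,10,-150],0]
    - [0,[20,40,-200],0]
    - [0,[50,70,-235],0]
    - [0,[80,110,-240],0]
    - [0,[108,150,-240],0]
    - [0,[108,200,-240],0]
    - [0,[108,225,-240],0]
    - [0,[108,225,-200],0]
    - [0,[108,225,-177],0]
    - [0,[108,225,-177],0]
    - [0,[108,225,-177],0]

```text
clock: 19.85
position: [0.6856, 0.2051, 0.2677]
orientation: [[0.264, 0.964, 0.002], [0.964, -0.264, 0.0], [0.001, 0.001, -1.0]]
wrist_force: [-0.2, -0.7, 0.4]
gripper_width: 0.0
finger_force: 0.0
```

Emit:
servo_tool:
  rows:
    - [0,[-15,0,0],0]
    - [0,[-30,0,0],0]
    - [0,[-42,0,-8],0]
    - [0,[-54,0,-14],0]
    - [0,[-66,0,-19],0]
    - [0,[-78,0,-23],0]
    - [0,[-90,0,-27],0]
    - [0,[-102,0,-28],0]
    - [0,[-114,0,-28],0]
    - [0,[-126,0,-27],0]
    - [0,[-138,0,-25],0]
    - [0,[-148,0,-22],0]
    - [0,[-157,0,-19],0]
    - [0,[-157,0,-19],0]
    - [0,[-157,0,-19],0]
    - [0,[-157,0,-19],0]
    - [0,[-157,0,-19],0]
    - [0,[-157,0,-19],0]
    - [0,[-157,0,-19],0]
    - [0,[-157,0,-19],0]

```text
clock: 22.35
position: [0.6437, 0.0543, 0.2852]
orientation: [[0.264, 0.965, 0.0], [0.965, -0.264, 0.0], [0.0, 0.0, -1.0]]
wrist_force: [-0.1, 1.2, 2.1]
gripper_width: -0.003
finger_force: 0.8
```

Run:
```python
from h import *
where()
```

```text
22.35 station xy mm [91.3  7.6] z 285.2 w -0.003060779948742646 F [-0.1  1.2  2.1] yaw -15.3
```

Emit:
servo_tool:
  rows:
    - [0,[10,0,-4],0]
    - [0,[22,0,-7],0]
    - [0,[34,0,-9],0]
    - [0,[46,0,-9],0]
    - [0,[58,0,-9],0]
    - [0,[70,0,-8],0]
    - [0,[82,0,-3],0]
    - [0,[94,0,1],0]
    - [0,[106,0,6],0]
    - [0,[116,0,12],0]
    - [0,[126,0,18],0]
    - [0,[140,0,18],0]
    - [0,[157,0,18],0]
    - [0,[157,0,-30],0]
    - [0,[157,-50,-50],0]
    - [0,[157,-100,-50],0]
    - [0,[130,-150,-50],0]
    - [0,[100,-200,-50],0]
    - [0,[60,-250,-50],0]
    - [0,[60,-250,-50],0]

```text
clock: 24.85
position: [0.414, 0.1774, 0.3357]
orientation: [[0.264, 0.965, -0.002], [0.965, -0.264, -0.001], [-0.001, -0.002, -1.0]]
wrist_force: [1.9, 0.7, 0.9]
gripper_width: 0.001
finger_force: 0.0
```

Run:
```python
from h import *
import pickle
where()
b=cam('side');a=cam('scene');pickle.dump((a,b),open('v7.pkl','wb'))
f=lambda x,s:cv2.resize(x,None,fx=s,fy=s,interpolation=cv2.INTER_CUBIC)
A=f(a['frame'][100:250,215:345,::-1],3);B=f(b['frame'][140:310,150:310,::-1],450/170)
cv2.imwrite('pics/c7.png',np.hstack([A,B[:450,:400]]))
```

```text
24.85 station xy mm [-162.7   65.7] z 335.7 w 0.0010849628856828642 F [1.9 0.7 0.9] yaw -15.28
```

View pics/c7.png

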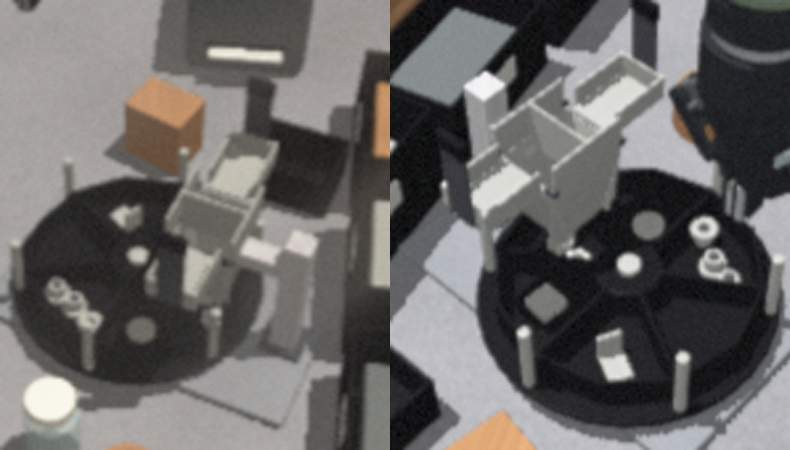

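Both pans are empty and down, and the bushes are together. I've used all my picture views. I'll turn one more compartment so the nuts come out from under the chute, then check everything numerically.

Emit:
servo_tool:
  rows:
    - [0,[-50,10,0],0]
    - [0,[-100,20,0],0]
    - [0,[-150,30,0],0]
    - [0,[-164,30,50],0]
    - [0,[-164,30,100],0]
    - [0,[-164,30,150],0]
    - [0,[-164,30,200],0]
    - [0,[-164,30,246],0]
    - [0,[-164,30,246],0]
    - [0,[-164,30,246],0]

```text
clock: 26.2
position: [0.4061, 0.0118, 0.0904]
orientation: [[0.264, 0.965, 0.001], [0.965, -0.264, -0.0], [0.0, 0.001, -1.0]]
wrist_force: [0.4, 0.7, 0.3]
gripper_width: 0.004
finger_force: 0.0
```

Emit:
servo_tool:
  rows:
    - [0,[10,0,0],0]
    - [0,[20,0,0],0]
    - [0,[30,0,0],0]
    - [0,[40,0,0],0]
    - [0,[50,0,0],0]
    - [0,[60,0,0],0]
    - [0,[70,0,0],0]
    - [0,[80,0,0],0]
    - [0,[90,0,0],0]
    - [0,[100,0,0],0]
    - [0,[110,0,0],0]
    - [0,[120,0,0],0]
    - [0,[130,0,0],0]
    - [0,[140,0,0],0]
    - [0,[147,0,0],0]
    - [0,[152,0,0],0]
    - [0,[155,0,0],0]
    - [0,[155,0,0],0]

```text
clock: 28.45
position: [0.4572, 0.1545, 0.0908]
orientation: [[0.271, 0.962, 0.022], [0.963, -0.27, -0.018], [-0.012, 0.026, -1.0]]
wrist_force: [27.1, -27.0, -19.9]
gripper_width: -0.002
finger_force: 17.1
```

Emit:
servo_tool:
  rows:
    - [0,[-20,0,0],0]
    - [0,[-20,0,-50],0]
    - [0,[-20,0,-100],0]
    - [0,[-20,-30,-150],0]
    - [0,[-20,-60,-200],0]
    - [0,[-20,-90,-240],0]
    - [0,[20,-90,-240],0]
    - [0,[70,-90,-240],0]
    - [0,[120,-90,-240],0]
    - [0,[170,-90,-240],0]
    - [0,[200,-90,-240],0]
    - [0,[200,-90,-240],0]
    - [0,[200,-90,-240],0]

```text
clock: 30.08
position: [0.4104, 0.3783, 0.3292]
orientation: [[0.264, 0.965, -0.001], [0.965, -0.264, 0.0], [0.0, -0.001, -1.0]]
wrist_force: [0.1, 0.3, 0.6]
gripper_width: 0.001
finger_force: 0.0
```

Run:
```python
from h import *
where()
for n in('side','scene'):
    d=cam(n); g=cv2.cvtColor(d['frame'],cv2.COLOR_RGB2GRAY)
    # region: carousel disc floor projected
    t=np.linspace(0,2*np.pi,60); P=np.c_[C[0]+.124*np.cos(t),C[1]+.124*np.sin(t),np.full(60,.045)]
    m=np.zeros_like(g); cv2.fillPoly(m,[proj(d,P).round().astype(int)],255)
    k,l,s,c=cv2.connectedComponentsWithStats(((g>95)&(m>0)).astype(np.uint8))
    print(n)
    for i in range(1,k):
        if s[i,4]>=6:
            q=st(onz(d,c[i],.047)); print('area',s[i,4],'px',c[i].round(1),'wh',s[i,2:4],'r',np.hypot(*q).round(),'ang',np.degrees(np.arctan2(q[1],q[0])).round(1))
```

```text
30.075 station xy mm [-219.1  258.5] z 329.2 w 0.0012890592670138632 F [0.1 0.3 0.6] yaw -15.29
side
area 102 px [236.7 217.7] wh [36  9] r 96.0 ang -43.8
area 92 px [212.4 228.4] wh [16 20] r 93.0 ang 3.5
area 104 px [269.5 239.8] wh [12 10] r 82.0 ang -125.3
area 72 px [236.2 238.8] wh [30  6] r 24.0 ang -26.4
area 25 px [207.7 252.1] wh [ 4 10] r 85.0 ang 55.9
area 114 px [276.2 255.2] wh [12 12] r 99.0 ang -156.8
area 44 px [236.6 259.7] wh [27  5] r 45.0 ang 122.0
area 57 px [201.2 266. ] wh [ 5 16] r 115.0 ang 75.1
area 126 px [265.2 268.7] wh [11 20] r 97.0 ang 173.3
scene
area 473 px [281.8 185.4] wh [26 45] r 80.0 ang 39.4
area 127 px [237.9 181.2] wh [16 16] r 92.0 ang 178.5
area 36 px [260.5 184.6] wh [8 6] r 24.0 ang 115.4
area 20 px [265.3 190.7] wh [4 8] r 17.0 ang 10.6
area 99 px [242.1 203.4] wh [10 19] r 89.0 ang -112.5
area 52 px [265.5 206.2] wh [ 8 14] r 75.0 ang -52.9
area 14 px [252.9 212.1] wh [5 3] r 102.0 ang -81.2
```

The last push met about 40 N. The finger started 6 mm too far inward and slipped past the pin instead of pushing it square. I'll compare blobs before and after to get the carousel's angle.

```bash
cat > bl.py <<'E'
from h import *
import pickle
def blobs(d,n):
    g=cv2.cvtColor(d['frame'],cv2.COLOR_RGB2GRAY)
    t=np.linspace(0,2*np.pi,60); P=np.c_[C[0]+.152*np.cos(t),C[1]+.152*np.sin(t)]
    m=np.zeros_like(g)
    for z in(.035,.115): cv2.fillConvexPoly(m,cv2.convexHull(proj(d,np.c_[P,np.full(60,z)]).round().astype(np.int32)),255)
    k,l,s,c=cv2.connectedComponentsWithStats(((g>95)&(m>0)).astype(np.uint8))
    print(n)
    for i in range(1,k):
        if s[i,4]<12 or s[i,4]>400: continue
        x,y,w,h=s[i,:4]
        q=st(onz(d,c[i],.047)); top=st(onz(d,(x+w/2-.5,y+w/2),.115))
        pol=lambda q:(int(np.hypot(*q)),round(float(np.degrees(np.arctan2(q[1],q[0]))),1))
        print('A',s[i,4],'px',c[i].round(),'wh',w,h,'floor',pol(q),'PIN' if h>1.8*w else '',pol(top) if h>1.8*w else '')
E
python3 - <<'E'
from bl import *
a,b=pickle.load(open('v7.pkl','rb'))
blobs(b,'side before');blobs(a,'scene before')
b=cam('side');a=cam('scene');pickle.dump((a,b),open('v8.pkl','wb'))
blobs(b,'side now');blobs(a,'scene now')
E
```

```text
side before
A 23 px [278. 214.] wh 3 13 floor (152, -93.1) PIN (120, -105.3)
A 391 px [293. 231.] wh 21 48 floor (153, -119.4) PIN (131, -126.2)
A 89 px [247. 225.] wh 11 10 floor (73, -65.1)  
A 96 px [268. 226.] wh 12 12 floor (101, -98.9)  
A 69 px [240. 239.] wh 9 10 floor (20, -51.3)  
A 132 px [273. 240.] wh 17 13 floor (90, -127.5)  
A 126 px [208. 254.] wh 15 14 floor (84, 59.6)  
A 100 px [201. 273.] wh 6 23 floor (128, 83.2) PIN (142, 91.9)
A 194 px [234. 274.] wh 14 20 floor (89, 122.5)  
A 105 px [260. 283.] wh 7 23 floor (123, 154.8) PIN (144, 150.4)
scene before
A 58 px [257. 172.] wh 10 8 floor (87, 123.2)  
A 36 px [260. 185.] wh 8 6 floor (24, 115.4)  
A 25 px [265. 191.] wh 4 11 floor (18, 1.1) PIN (53, -48.7)
A 13 px [290. 193.] wh 4 7 floor (105, 16.2)  
A 183 px [240. 203.] wh 18 30 floor (95, -115.9)  
A 51 px [286. 208.] wh 6 17 floor (117, -18.7) PIN (142, -31.6)
A 46 px [262. 210.] wh 8 8 floor (87, -64.0)  
side now
A 128 px [234. 189.] wh 28 10 floor (207, -43.8)  
A 20 px [252. 188.] wh 8 6 floor (212, -58.7)  
A 39 px [251. 215.] wh 15 9 floor (108, -65.6)  
A 70 px [230. 218.] wh 19 7 floor (99, -33.7)  
A 102 px [270. 240.] wh 12 10 floor (81, -125.3)  
A 24 px [208. 252.] wh 4 10 floor (84, 55.7) PIN (98, 79.9)
A 115 px [276. 255.] wh 12 12 floor (99, -156.8)  
A 41 px [236. 259.] wh 25 4 floor (43, 119.2)  
A 116 px [202. 272.] wh 7 27 floor (124, 82.4) PIN (135, 89.4)
A 124 px [265. 269.] wh 11 19 floor (96, 173.5)  
scene now
A 126 px [238. 181.] wh 16 16 floor (92, 178.4)  
A 36 px [260. 185.] wh 8 6 floor (24, 115.4)  
A 23 px [265. 191.] wh 4 10 floor (17, 6.0) PIN (53, -48.7)
A 111 px [242. 205.] wh 10 25 floor (93, -108.9) PIN (123, -96.8)
A 51 px [265. 207.] wh 8 14 floor (76, -53.8)  
A 14 px [253. 212.] wh 5 3 floor (101, -81.2)
```

Emit:
servo_tool:
  rows:
    - [0,[-50,8,0],0]
    - [0,[-105,16,0],0]
    - [0,[-160,25,0],0]
    - [0,[-215,35,0],0]
    - [0,[-270,45,0],0]
    - [0,[-325,55,0],0]
    - [0,[-380,65,0],0]
    - [0,[-435,75,0],0]
    - [0,[-490,85,0],0]
    - [0,[-545,95,0],0]
    - [0,[-600,105,0],0]
    - [0,[-620,105,0],0]
    - [0,[-620,105,0],0]
    - [0,[-620,105,0],0]

```text
clock: 32.02
position: [0.3483, -0.247, 0.3295]
orientation: [[0.264, 0.964, 0.0], [0.964, -0.264, 0.0], [0.0, 0.0, -1.0]]
wrist_force: [0.7, 0.7, 0.3]
gripper_width: -0.002
finger_force: 0.0
```

Run:
```python
from bl import *
where()
b=cam('side');a=cam('scene');pickle.dump((a,b),open('v9.pkl','wb'))
blobs(b,'side now');blobs(a,'scene now')
```

```text
32.025 station xy mm [-114.1 -361. ] z 329.5 w -0.0020082209553179166 F [0.7 0.7 0.3] yaw -15.31
side now
A 50 px [259. 217.] wh 9 9 floor (112, -77.5)  
A 104 px [243. 223.] wh 14 14 floor (75, -54.8)  
A 68 px [240. 239.] wh 9 9 floor (20, -51.3)  
A 109 px [269. 240.] wh 13 10 floor (80, -125.3)  
A 249 px [205. 263.] wh 16 39 floor (102, 74.5) PIN (111, 86.5)
A 112 px [276. 255.] wh 12 12 floor (99, -156.6)  
A 250 px [263. 274.] wh 15 35 floor (103, 164.9) PIN (126, 156.9)
scene now
A 133 px [238. 181.] wh 16 17 floor (92, 178.1)  
A 37 px [261. 185.] wh 8 6 floor (24, 114.6)  
A 29 px [265. 192.] wh 4 11 floor (19, -7.1) PIN (53, -48.7)
A 124 px [243. 206.] wh 10 26 floor (94, -107.4) PIN (123, -96.8)
A 77 px [265. 206.] wh 8 16 floor (74, -53.1) PIN (111, -58.0)
A 16 px [253. 212.] wh 6 4 floor (102, -80.8)
```

Run:
```python
from bl import *
a,b=pickle.load(open('v9.pkl','rb'))
for d,(u0,u1,v0,v1) in((b,(226,272,208,236)),(a,(246,280,192,218))):
    g=cv2.cvtColor(d['frame'],cv2.COLOR_RGB2GRAY)
    print(u0,v0); print('\n'.join(''.join(' .:-=+*#%@'[min(9,int(x)//22)] for x in r) for r in g[v0:v1,u0:u1]))
    for t in(-30,-60,-90):
        for r,z in((34,.067),(125,.067)):
            p=C+r/1e3*(ex*np.cos(np.radians(t))+ey*np.sin(np.radians(t))); print(t,r,(proj(d,[*p,z])[0]-[u0,v0]).round(1))
```

```text
226 208
=======+=-...   .   ..    . .  ....:=++*#%%%%*
=======+=-... ...      ..   .   ..  .::=++###*
=========:.  .. .. . .. ..   .      ....:-=+++
=======+=:.  . .    . ..            ..  ...::-
======+==:.  ..   ..    ..  . ........... ....
=====++==:...... . .  .   .   .:----=-........
======+=-:...... ..   . . .  .:-===+#+:....   
=====++=:............    .. .:-=++++%*-....   
=====++-.........:-=:. ...  .-==++##%*=:.. .  
=====+=-.  ...:-===+=-:..   .===++*#*=-:.     
===--==:. . ..==+++++==:.....==+++++=-...  .. 
==-::-:. .   .=++++=+++-... .=+++++=-..     . 
=-:.... .  ..:=+++=+++=-.  ..-=+++=:. .       
-:.   ...   .-+++=-=+++-. . .:-=+=:.     .    
:.     . .  .-=++===+++-.. ....--:..  .     . 
..     .   ..-=+++++++=:.. .. ....    . ......
..   .   ...:-===+++++=:.   .....        .....
      . .::-==+==++=+=-:.. .....  .    .    ..
 . .   .:===++++++=--::. ......      . .   ...
.   .  .:=++++++++-:.. .. ....   ..       ....
.. .    .-=+==+++=:..   . ....   .    . ......
..       :===-=++=:.. .....       .     ......
...     ..---:-=+=: .. ....    .     .........
......   .:
[... 675 characters left out ...]
.::.:-=======-::::-===+
+:::::::::::::::-===-====:::::-===
=:::::::::::::.::======+-::::::---
:::::::::::::::::=======-:::::::::
:::::::::::::::::-======-:::::::::
-::::::::::::::::-====--::::::::::
=:::::::::::::::-==++=-:::::::::::
=::::::::::::::-====++=:::::::::::
=::::::::::::::-=======:::::::::::
=:::::---::::::-===-===-::::::::::
=:::-+**==-::::-=+=====-::::::::::
=:::=*#*+==-:::-====+==-:.::::::::
=:::=**+===-::::-====--:::::::::::
=:::-==-----:::::--=--::::::::::::
=:::::::::::::::::::::::::::::::::
=:..:::::.:..::::::::.::::::::::::
=:::.::.:.:..::::...::.:::::::::::
-30 34 [20.4  0.4]
-30 125 [36.4 17.5]
-60 34 [15.7  1.8]
-60 125 [18.6 23. ]
-90 34 [10.7  1.1]
-90 125 [-0.4 20.4]
```

Run:
```python
from bl import *
a,b=pickle.load(open('v9.pkl','rb'))
for d,uv in((b,(245,221)),(b,(239,228)),(b,(258,217)),(a,(266.5,202.5)),(a,(265,210.5)),(a,(253,212))):
    q=st(onz(d,uv,.045)); print(np.hypot(*q).round(),np.degrees(np.arctan2(q[1],q[0])).round(1))
print(job_done())
```

```text
86.0 -58.6
60.0 -47.2
112.0 -75.8
59.0 -45.6
91.0 -56.5
100.0 -81.2
the job is handed in; nothing more can be done
None
```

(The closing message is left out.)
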